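# Set up the sample stand: lay the can in its cradle, hold the clip open over the card

## Robot

A 6-joint arm with a two-finger parallel gripper is mounted at the origin on the work surface. World frame = base frame: x ahead of the robot, y to its left, z up, the work surface at z = 0. Lengths are in mm, angles in rad, forces in N, time in s.
With the tool pointing down it reaches from about 300 to 775 mm from the base axis. Payload 14.6 kg.
Tool frame: the origin (TCP) lies at the very end of the fingers, on their centre line; the grasp point (between the pads) lies 19 mm behind it; z points along the fingers, y is the line along which they close (so a half turn about z gives the same grasp; the last joint's range is limited). The gripper opens to 94 mm and grips with 3 to 60 N. Pads are 16 mm wide; open, the fingers measure 119 mm over their backs; the gripper's body (75 mm by 177 mm) begins 78 mm behind the grasp point.
Start: joints at [-1.262, 0.3, 1.521, -0, 1.321, -0.067], TCP at [201.852, -511.61, 205.446] pointing down, gripper open.
Joint ranges: [-3.03, 3.03], [-0.79, 2.21], [0.23, 2.52], [-1.04, 4.18], [0, 3.07], [-2.55, 2.55]. Speed limits (rad/s): [2.22, 2.22, 2.57, 3.14, 3.14, 3.14].

## Interface

Orientations are given as [roll, pitch, yaw] about the fixed x, y, z axes, in that order (R = Rz(yaw) Ry(pitch) Rx(roll)).
In Python, from cell import manip, camera, get_calibration gives the robot as it stands. The module is installed in compiled form; this text tells all that it offers.
- The arm moves only by the tool jog_arm, never from a script. Its argument "plan" is one flat list of numbers, 6 for each row, row after row: the shift along the world's x, y, z in m, then the turn, a rotation vector about the world's x, y, z in degrees. A call has 1 to 20 rows; each row is the pose to reach, as a shift and turn from the pose commanded when the call began; what a row does not reach only later rows make up. A row lasts 1/10 s, in which the tool goes at most 50 mm and 8.59 degrees, less where a joint would pass 70% of its speed; a pose out of reach is approached as far as the arm can. A call with a gripper value outside its range is refused whole. "claw" is the finger opening in m, from 0 to 0.094, set as the call begins (left out, the last holds). The fingers move at their own pace and stop on an object; "force" is the grip in N (left out, the last holds). Time passes only in rows, so rows that repeat a pose let the fingers close. It gives the time, the measured TCP pose, the force, the opening and the grip force at its end, in the units of the state.
- manip.read_state(): the state, without advancing time (a new reading comes with each control period).
- camera(name): name is "side" or "top" or "wrist"; returns (picture, depth): 400x640x3 uint8, red, green, blue; 400x640 float32, mm along the optical axis (not along the pixel's ray), 0 where there is no reading.
- get_calibration(name): a dict with "fx", "fy", "cx", "cy" (pixels), "origin" and "attitude" of the camera in the world. Camera axes: x right, y down, z forward; pixel columns grow to the right and rows downward; lengths in mm; the calibration is good to about 2 mm. A picture is of the moment at which its call begins: read the wrist's pose just before it. get_calibration takes no time and is no camera call; for the wrist camera it gives the pose at the moment of the call.
- manip.sign_off(): hands the job in; it is judged then, once.
The state is a dict: "clock": time; "joints": joint angles; "qd": joint speeds; "effort": joint torques, N m; "eef_pos": TCP position; "eef_rot": TCP orientation; "wrist_force": force on the tool from outside, world axes, zero at the start; "moment": the same for the moment, N m; "finger_gap": finger opening in mm; "finger_force": force on a finger pad.
Only numpy, scipy, OpenCV 4.12 (cv2) and the standard library are available. Lean on these libraries where they do the work, as an engineer would, in place of code of your own. Each camera call takes 0.05 s, during which the arm holds its last target. There are 200 camera calls.

## Task

Set up the sample stand for the packing line: first lay the green can on its side in the stand's sloping wire cradle, without dropping it, and let go of it. Then squeeze the orange spring clip's tails to take it off its rack, and hold it wide open astride the top edge of the yellow card, one jaw down each side and nothing but your grip touching the clip, ready for a helper to slip in the packing list; finish while still holding it like that. Leave the other goods on the table where they are.

Things in the scene. Friction and masses are not known exactly. Their poses are not given: they have to be found in the camera images.
- stand: Fixed wooden sample stand, base board 190 x 190 x 12 mm; origin under the board's centre, z up. Cradle: two parallel steel rods 8 mm thick, 32 mm between centres, run along its y axis 40 mm to the -x side of the centre, rising towards +y at 0.35 rad (20 degrees) to level; a stop plate 44 mm wide closes their low (-y) end. A yellow card stands across its x axis, 75 mm to the +x side.
- cradle (a point): Where the centre of the can is when it lies in the cradle, against the stop: 40 mm to the stand's -x side, 72 mm above the table; axes those of the stand. The can lies along the sloping rods, either end down. The rods lie wholly below the can, 25 mm from its axis, within 20 mm of its middle plane, so its flanks are free for fingers.
- can_mid (a point): Centre of the green-labelled metal can, 52 mm diameter, 80 mm tall, about 0.2 kg, standing upright at the start; z is its axis, pointing to its top.
- card_edge (a point): Middle of the top edge of the fixed upright yellow card, 128 mm above the table. The card is stiff, 3 mm thick along x (its normal), 120 mm wide along y; axes those of the stand. About 100 mm of it stands free above its foot.
- rack: Fixed clip rack: dark wood block 80 x 90 x 20 mm with an upright aluminium strip 4 mm thick along x, 44 mm wide along y, top edge 87 mm above the table. Origin under the centre of the block. The clip starts astride the strip, jaws down.
- clip_mid (a point): Middle of the hinge of the orange and black spring clip: 0.08 kg, 102 mm tall, 30 mm wide along its y axis, the hinge axis. At the start its jaws point down, the hinge 93 mm above the table. Two flat orange tails, 4 mm thick, rise from the hinge, leaning apart 0.28 rad each, to 52 mm above it, where they span 51 mm. Axes are those of the +x half, which turns by half the opening when squeezed.
- clip_jaw (a joint): Opening angle of the clip (rad). Squeezing the tails together along the clip's x opens the jaws. 0: clamped on the strip, jaws 4 mm apart; 0.5: at its stop, jaws about 27 mm apart, tails nearly parallel and spanning about 24 mm. Sprung shut: squeezing the tails takes 4 N at 0, about 10 N at 0.5. Wide open means above 0.3.
- tip_far (a point): Lower inner edge, mid-width, of the jaw on the clip's +x side (moves with that half). Jaws reach 48 mm below the hinge's centre; between them 42 mm is free below the hinge pin, which rests on the strip at the start.
- tip_near (a point): Lower inner edge, mid-width, of the jaw on the clip's -x side.
- can_blue: Bystander: can with blue label, 74 mm diameter, 110 mm tall, upright; origin at its underside. Leave alone.
- can_white: Bystander: low can with white label, 84 mm diameter, 60 mm tall; origin at its underside. Leave alone.
- jar: Bystander: jar with red cap, 70 mm diameter, 110 mm tall; origin at its underside. Leave alone.
- carton: Bystander: cardboard carton 50 x 130 x 90 mm; origin at its underside. Leave alone.
- tape: Bystander: roll of clear tape lying flat, 90 mm diameter, 48 mm tall; origin at its underside. Leave alone.
- driver: Bystander: small screwdriver lying on the table. Leave alone.

How it is judged:
By the outcome, as a careful person would: the job done as asked, in the order asked, and still so for the second after the job is handed in, while the arm keeps its last pose, push and grip.
It also fails if it takes over 51 s, if anything falls off the work surface, if the arm or the gripper's body presses on something with over 40 N, if the wrist force passes 120 N, or if a joint passes its speed limit or range.

## Working session

There is one attempt and no reset: what is moved stays moved. The work goes in short steps, Python scripts to look and compute and a tool call to move; the robot and the scene stay as the last step left them, time stands still between calls to the robot, and variables do not carry over. Pictures are saved under pics/ and viewed, at most 10 in all, crops included, and the job is handed in when it is done.

Besides the shell and the picture viewer there is one more tool, called after "Emit:" by a JSON object that holds its "method" and its "body". jog_arm: Moves the arm, as the interface text tells. Its arguments: {"type":"object","properties":{"plan":{"type":"array"},"claw":{"type":"number"},"force":{"type":"number"}},"required":["plan"]}

```bash
mkdir -p pics; ls
cat > h.py <<'E'
import numpy as np, cv2
from cell import manip, camera, get_calibration
from scipy.spatial.transform import Rotation as R
def rot(c):
    a=np.array(c["attitude"],float)
    return a if a.shape==(3,3) else (R.from_euler('xyz',a).as_matrix() if a.size==3 else None)
def cloud(n):
    c=get_calibration(n); p,d=camera(n)
    v,u=np.mgrid[:400,:640]
    P=np.stack([(u-c["cx"])/c["fx"]*d,(v-c["cy"])/c["fy"]*d,d],-1)@rot(c).T+np.array(c["origin"])
    P[d<=0]=np.nan
    return p,P
E
python3 - <<'E'
from h import *
for n in("side","top"):
    print(n,get_calibration(n)); p,P=cloud(n); np.savez(n,p=p,P=P)
    cv2.imwrite(f"pics/{n}0.png",p[...,::-1])
print(manip.read_state())
E
```

```text
pics
side {'fx': 385.0075363779323, 'fy': 385.0075363779323, 'cx': 322.18141783699986, 'cy': 205.416086997077, 'origin': array([425.12405511, 981.5052389 , 805.86835815]), 'attitude': array([-2.19803342, -0.01016596, -3.0383895 ])}
top {'fx': 493.57261404689143, 'fy': 493.57261404689143, 'cx': 317.88902471610794, 'cy': 203.93374231502094, 'origin': array([ 416.19249671,   18.73001602, 1498.00690735]), 'attitude': array([-3.08539262e+00, -1.43996653e-03, -1.55812262e+00])}
{'clock': 0.1, 'joints': array([-1.26158354e+00,  3.00390391e-01,  1.52148806e+00,  1.85233874e-05,
        1.32068568e+00, -6.66054312e-02]), 'qd': array([-0.0012074 , -0.00164339, -0.00150776, -0.00029865, -0.0003331 ,
        0.0004701 ]), 'effort': array([-4.23503543e-04, -5.32647657e+01, -3.53279614e+01,  7.09435064e-02,
        2.35414499e-02, -3.19355559e-05]), 'eef_pos': array([ 201.80093648, -511.40592745,  204.96994795]), 'eef_rot': array([-3.14062453e+00, -8.25603647e-05,  3.75813585e-01]), 'wrist_force': array([ 0.69374258, -0.03772636, -0.26447892]), 'moment': array([-0.0244987 , -0.0104378 , -0.01325168]), 'finger_force': 0.0, 'finger_gap': 94.1728500708699}
```

View pics/top0.png

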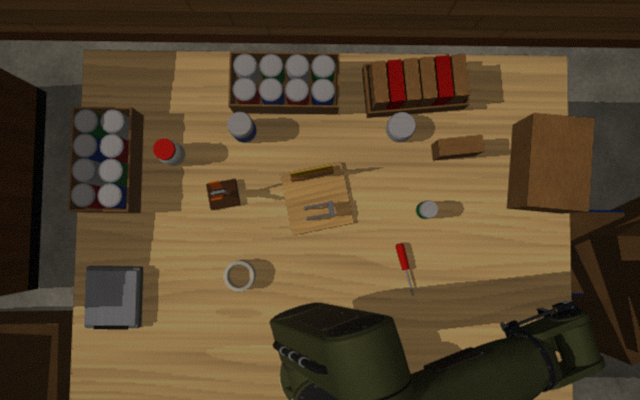

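View pics/side0.png

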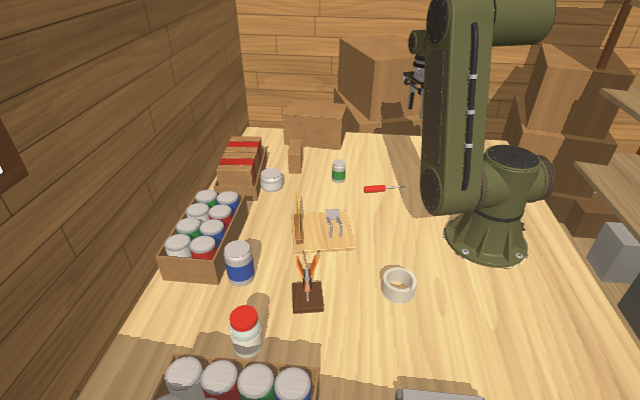

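The top view shows the can at about (428,209), the stand at (318,198) with its card at (315,172) and stop plate near (333,210), and the clip and rack at (222,193). In the side view the can is at (338,170), the clip at (308,270) and the card at (299,215). Next I'll measure them.

Run:
```python
from h import *
for n in("top","side"):
    z=np.load(n+".npz");p=z["p"];P=z["P"]
    hsv=cv2.cvtColor(p,cv2.COLOR_RGB2HSV);H,S,V=[hsv[...,i].astype(int) for i in range(3)]
    X,Y,Z=P[...,0],P[...,1],P[...,2]
    print(n,"table z",np.nanmedian(Z[(X>200)&(X<600)&(abs(Y)<300)]))
    def rep(name,m):
        Q=P[m]; 
        if len(Q)<3: print(name,len(Q));return
        v,u=np.nonzero(m)
        print(name,len(Q),"px",u.min(),u.max(),v.min(),v.max(),"med",np.nanmedian(Q,0).round(1),"min",np.nanpercentile(Q,3,axis=0).round(1),"max",np.nanpercentile(Q,97,axis=0).round(1))
        xy=Q[:,:2].astype(np.float32); r=cv2.minAreaRect(xy); print("   rect",np.round(r[0],1),np.round(r[1],1),round(r[2],1))
    near=lambda x,y,r:(abs(X-x)<r)&(abs(Y-y)<r)
    # coarse centres
    if n=="top":
        C={k:P[v,u] for k,(u,v) in dict(can=(428,209),stand=(300,215),clip=(222,193),card=(315,172)).items()}; print(C)
        np.save("C.npy",C,allow_pickle=True)
    c=C["can"];rep("can top",near(c[0],c[1],50)&(Z>72)); rep("can all",near(c[0],c[1],50)&(Z>8))
    s=C["stand"];rep("board",near(s[0],s[1]-30,170)&(Z>8)&(Z<16))
    rep("card top",near(C["card"][0],C["card"][1],90)&(Z>110)); rep("card side",near(C["card"][0],C["card"][1],90)&(Z>50))
    k=C["clip"];rep("rack",near(k[0],k[1],80)&(Z>14)&(Z<25)); rep("orange tails",near(k[0],k[1],80)&(Z>100));rep("tips",near(k[0],k[1],80)&(Z>135))
    rep("rods/stop",near(s[0],s[1]-30,100)&(Z>22)&(Z<90)&(X<C["card"][0]-40))
```

```text
top table z 3.235525297865024
{'can': array([ 485.23559144, -298.32088141,   84.0212874 ]), 'stand': array([465.88916894,  71.24153146,   7.86380676]), 'clip': array([522.29022787, 289.88126733, 102.55275277]), 'card': array([593.2533582 ,  27.45971167,  38.71454924])}
can top 227 px 420 437 200 216 med [ 488.2 -301.3   80.3] min [ 467.5 -322.4   73.8] max [ 508.5 -279.2   86.4]
   rect [ 488.4 -301.3] [46.3 48. ] 0.7
can all 328 px 406 437 194 226 med [ 485.7 -293.8   78.5] min [ 463.1 -322.2   12.7] max [ 508.8 -275.7   85.7]
   rect [ 482.9 -288.3] [96.8 74.8] 5.4
board 2679 px 253 366 160 271 med [512.1  24.4  12.2] min [414.7 -73.4   8.4] max [606.8 124.1  15.7]
   rect [464.4  41.5] [334.2 339. ] 0.0
card top 82 px 290 331 164 173 med [591.4  41.  127.1] min [580.6 -14.7 110.7] max [603.3  93.9 133.7]
   rect [592.1  39.7] [  3.6 117. ] 12.0
card side 193 px 290 331 164 202 med [591.   36.2 102.4] min [562.  -17.7  54.7] max [603.3  93.6 132.7]
   rect [553.9  38.2] [102.2 116.3] 0.6
rack 522 px 206 251 178 209 med [517.1 293.4  20.1] min [486.2 260.6  15. ] max [568.  349.   2
[... 1112 characters left out ...]
 px 296 327 191 233 med [584.1  66.7 104.4] min [505.2 -16.9  52.9] max [602.7  98.7 130.1]
   rect [544.5  33. ] [ 97.9 120.2] 11.9
rack 740 px 292 323 282 310 med [522.4 315.1  20.8] min [487.  266.8  16.8] max [566.3 351.9  23.7]
   rect [526.8 306.1] [79.9 91.9] 10.6
orange tails 193 px 296 317 255 277 med [522.7 306.5 123. ] min [503.2 287.3 100.2] max [550.6 320.5 147. ]
   rect [526.9 304.3] [49.8 36.4] 14.4
tips 59 px 296 317 255 266 med [510.3 302.9 144.1] min [502.1 286.5 135.7] max [553.8 321.4 147.3]
   rect [527.4 303.1] [50.3 32.1] 11.8
rods/stop 225 px 326 342 209 235 med [485.  -13.7  48.1] min [452.2 -25.9  26.7] max [505.2  61.2  62.9]
   rect [479.6  16.9] [43.2 89.6] 11.4
```

```bash
cat >> h.py <<'E'
a=np.radians(12); xs=np.array([np.cos(a),np.sin(a),0]); ys=np.array([-np.sin(a),np.cos(a),0]); zz=np.array([0,0,1.])
def tool(tilt,yaw=12):  # tilt about stand x from straight down; +: points to +y
    a=np.radians(yaw);x=np.array([np.cos(a),np.sin(a),0])
    t=R.from_rotvec(x*np.radians(tilt)).apply([0,0,-1.])
    return np.column_stack([np.cross(x,t),x,t])
def go(grasp,M,back=0,ref=None):
    s=manip.read_state() if ref is None else ref
    p=np.array(grasp,float)+M[:,2]*(19-back); M0=R.from_euler('xyz',s["eef_rot"]).as_matrix()
    print("tcp",p.round(1),"shift m",((p-s["eef_pos"])/1000).round(4),"turn deg",np.degrees(R.from_matrix(M@M0.T).as_rotvec()).round(2))
E
python3 - <<'E'
from h import *
M=tool(35); can=[487,-299,40]
go(can,M,120); go(can,M,0)
E
```

```text
tcp [ 499.  -355.7  122.7] shift m [ 0.2972  0.1557 -0.0822] turn deg [ 33.42 -18.01  77.76]
tcp [ 484.7 -288.3   24.4] shift m [ 0.2829  0.2231 -0.1805] turn deg [ 33.42 -18.01  77.76]
```

Emit:
{"method": "jog_arm", "body": {"plan": [0.297,0.156,0.0,33.4,-18.0,77.8,0.297,0.156,0.0,33.4,-18.0,77.8,0.297,0.156,0.0,33.4,-18.0,77.8,0.297,0.156,0.0,33.4,-18.0,77.8,0.297,0.156,0.0,33.4,-18.0,77.8,0.297,0.156,0.0,33.4,-18.0,77.8,0.297,0.156,0.0,33.4,-18.0,77.8,0.297,0.156,0.0,33.4,-18.0,77.8,0.297,0.156,0.0,33.4,-18.0,77.8,0.297,0.156,0.0,33.4,-18.0,77.8,0.297,0.156,-0.04,33.4,-18.0,77.8,0.297,0.156,-0.082,33.4,-18.0,77.8,0.297,0.156,-0.082,33.4,-18.0,77.8,0.297,0.156,-0.082,33.4,-18.0,77.8,0.297,0.156,-0.082,33.4,-18.0,77.8], "claw": 0.094}}

```text
clock: 1.6
eef_pos: [499.5, -356.2, 126.1]
eef_rot: [3.138, -0.608, 1.782]
wrist_force: [0.1, -1.0, 0.9]
finger_gap: 93.9
finger_force: 0.0
```

Run:
```python
from h import *
s=manip.read_state(); print(s["clock"],s["eef_pos"],s["joints"])
M=tool(35); can=[487,-299,40]
go(can,M,120); go(can,M,0)
p,P=cloud("wrist"); cv2.imwrite("pics/w1.png",p[...,::-1])
hsv=cv2.cvtColor(p,cv2.COLOR_RGB2HSV)
g=cv2.inRange(hsv,(40,60,30),(90,255,255))>0
near=(abs(P[...,0]-487)<60)&(abs(P[...,1]+299)<60)
Q=P[g&near]; print(len(Q),np.nanmin(Q,0),np.nanmax(Q,0))
Q=P[near&(P[...,2]>75)&(P[...,2]<90)]; print(len(Q),cv2.minEnclosingCircle(Q[:,:2].astype(np.float32)),np.nanmedian(Q,0), np.nanpercentile(Q,[2,98],axis=0))
```

```text
1.6 [ 499.45393963 -356.24367861  126.05348123] [-0.8126667   0.83078949  1.01046937  0.31465357  1.82221976 -1.02608681]
tcp [ 499.  -355.7  122.7] shift m [-0.0004  0.0006 -0.0033] turn deg [0.15 0.2  0.  ]
tcp [ 484.7 -288.3   24.4] shift m [-0.0147  0.0679 -0.1016] turn deg [0.15 0.2  0.  ]
459 [ 467.37481401 -330.90080184   12.69733917] [ 514.91439193 -307.06331403   58.77707306]
2455 ((489.27130126953125, -304.2637939453125), 24.165559768676758) [ 489.40522228 -305.38471048   79.7845759 ] [[ 467.83121815 -326.12413697   78.38233288]
 [ 510.62136523 -283.22640693   81.0499082 ]]
```

Run:
```python
from h import *
camera("wrist");camera("wrist")
p,P=cloud("wrist")
s=manip.read_state(); print(s["clock"],s["eef_pos"],s["eef_rot"])
near=(abs(P[...,0]-487)<60)&(abs(P[...,1]+299)<60)
Q=P[near&(P[...,2]>75)&(P[...,2]<90)]; print(len(Q),cv2.minEnclosingCircle(Q[:,:2].astype(np.float32)),np.nanmedian(Q,0), np.nanpercentile(Q,[2,98],axis=0))
go([488,-302,40],tool(35),0)
```

```text
1.8 [ 499.16660147 -355.92693776  124.93188523] [ 3.13891876 -0.608527    1.78177609]
2469 ((489.1875305175781, -304.08575439453125), 24.301774978637695) [ 489.39845896 -305.3129351    79.77586938] [[ 467.84859414 -326.04735833   78.42316486]
 [ 510.80532129 -283.32083491   81.11759675]]
tcp [ 485.7 -291.3   24.4] shift m [-0.0134  0.0646 -0.1005] turn deg [ 0.1   0.15 -0.  ]
```

View pics/w1.png

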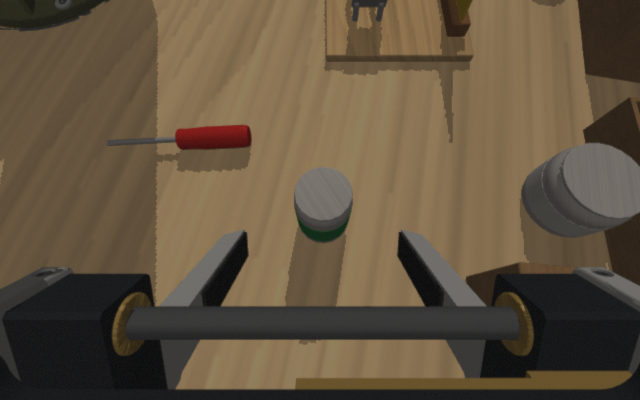

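The wrist view shows the can top at about (323,198), midway between the fingertips at (245,235) and (400,235). The can is centred, so I'll go in and grip.

Emit:
{"method": "jog_arm", "body": {"plan": [-0.003,0.016,-0.025,0,0,0,-0.006,0.032,-0.05,0,0,0,-0.01,0.048,-0.075,0,0,0,-0.013,0.064,-0.099,0,0,0,-0.013,0.064,-0.099,0,0,0,-0.013,0.064,-0.099,0,0,0,-0.013,0.064,-0.099,0,0,0], "claw": 0.094}}

```text
clock: 2.5
eef_pos: [486.6, -292.9, 26.1]
eef_rot: [3.138, -0.608, 1.782]
wrist_force: [-0.1, -0.2, 0.1]
finger_gap: 94.1
finger_force: 0.0
```

Emit:
{"method": "jog_arm", "body": {"plan": [0,0,0,0,0,0,0,0,0,0,0,0,0,0,0,0,0,0,0,0,0,0,0,0,0,0,0,0,0,0,0,0,0,0,0,0,0,0,0,0,0,0,0,0,0,0,0,0,0,0,0,0,0,0,0,0,0,0,0,0], "claw": 0.04, "force": 30}}

```text
clock: 3.5
eef_pos: [485.9, -291.6, 24.5]
eef_rot: [3.14, -0.61, 1.781]
wrist_force: [-0.4, -0.6, 1.0]
finger_gap: 50.9
finger_force: 30.0
```

Emit:
{"method": "jog_arm", "body": {"plan": [0,0,0.015,0,0,0,0,0,0.04,0,0,0,0,0,0.08,0,0,0,0,0,0.12,0,0,0,0,0.02,0.15,-5.0,-1.1,0,0,0.045,0.17,-11.0,-2.3,0,0,0.07,0.17,-17.0,-3.6,0,0,0.1,0.17,-23.0,-4.9,0,-0.002,0.13,0.17,-29.0,-6.2,0,-0.002,0.16,0.17,-35.0,-7.4,0,-0.002,0.19,0.17,-41.0,-8.7,0,-0.003,0.22,0.17,-47.0,-10.0,0,-0.003,0.24,0.17,-53.0,-11.3,0,-0.004,0.26,0.16,-59.0,-12.5,0,-0.004,0.28,0.15,-64.0,-13.6,0,-0.004,0.297,0.14,-68.5,-14.55,0,-0.004,0.297,0.132,-68.5,-14.55,0,-0.004,0.297,0.132,-68.5,-14.55,0,-0.004,0.297,0.132,-68.5,-14.55,0,-0.004,0.297,0.132,-68.5,-14.55,0]}}

```text
clock: 5.5
eef_pos: [482.1, 4.6, 157.4]
eef_rot: [3.139, 0.611, 1.778]
wrist_force: [0.4, 0.1, -1.3]
finger_gap: 51.2
finger_force: 30.0
```

Run:
```python
from h import *
s=manip.read_state(); print(s["clock"],s["eef_pos"],s["eef_rot"],s["joints"],s["finger_gap"],s["finger_force"],s["wrist_force"])
M0=R.from_euler('xyz',s["eef_rot"]).as_matrix(); g=s["eef_pos"]-19*M0[:,2]; print("grasp",g)
go([478.9,16.4,172],tool(-35))
for n in("wrist","side"):
    p,P=cloud(n); np.savez(n+"2",p=p,P=P); cv2.imwrite(f"pics/{n}2.png",p[...,::-1])
    hsv=cv2.cvtColor(p,cv2.COLOR_RGB2HSV); green=cv2.inRange(hsv,(40,60,30),(90,255,255))>0
    D=(P-g)@np.column_stack([xs,ys,zz]); near=(np.linalg.norm(D,axis=-1)<75)
    Q=D[green&near]; print(n,len(Q),"green stand-frame",np.nanpercentile(Q,[2,50,98],axis=0).round(1) if len(Q) else 0)
    # stop/rods/board
    E=(P-np.array([518,24.7,0]))@np.column_stack([xs,ys,zz])
    m=(abs(E[...,0]+40)<26)&(abs(E[...,1])<70)&(E[...,2]>24)&(E[...,2]<80)
    Q=E[m]; print(" cradle bits",len(Q),np.nanpercentile(Q,[2,50,98],axis=0).round(1) if len(Q) else 0)
```

```text
5.5 [482.13341945   4.57667245 157.43400387] [3.13947005 0.61121692 1.77805278] [ 0.25788806  0.24671553  1.83227518 -0.6666475   1.18642119  0.34721604] 51.2467168680327 29.998216778039932 [ 0.41303314  0.11828285 -1.31959515]
grasp [479.85029651  15.23843217 172.9940241 ]
tcp [481.2   5.7 156.4] shift m [-0.001   0.0012 -0.001 ] turn deg [-0.    0.1   0.06]
wrist 25 green stand-frame [[-15.4  -1.5  24.7]
 [  9.3   3.   27. ]
 [ 16.1  16.8  30.8]]
 cradle bits 3250 [[-58.  -44.   28.7]
 [-37.7 -24.2  49.9]
 [-17.6  40.6  62.9]]
side 1 green stand-frame [[-16.6   2.4  26. ]
 [-16.6   2.4  26. ]
 [-16.6   2.4  26. ]]
 cradle bits 227 [[-60.6 -43.   25.7]
 [-40.7 -31.9  48. ]
 [-18.5  43.9  63.2]]
```

View pics/wrist2.png

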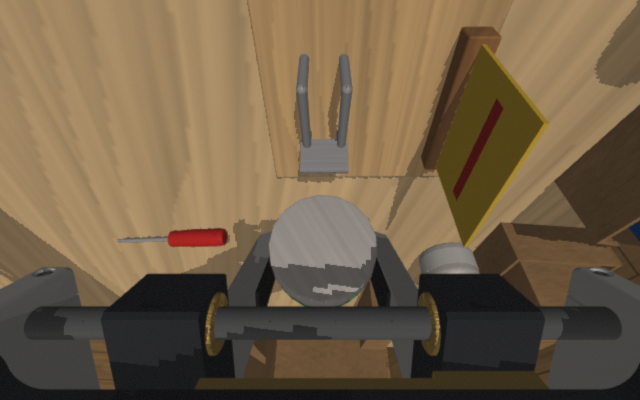

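Run:
```python
from h import *
p=np.load("side2.npz")["p"]; cv2.imwrite("pics/side2c.png",cv2.resize(p[100:300,230:430,::-1],(600,600),interpolation=cv2.INTER_CUBIC))
```

```text
(no output)
```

View pics/side2c.png

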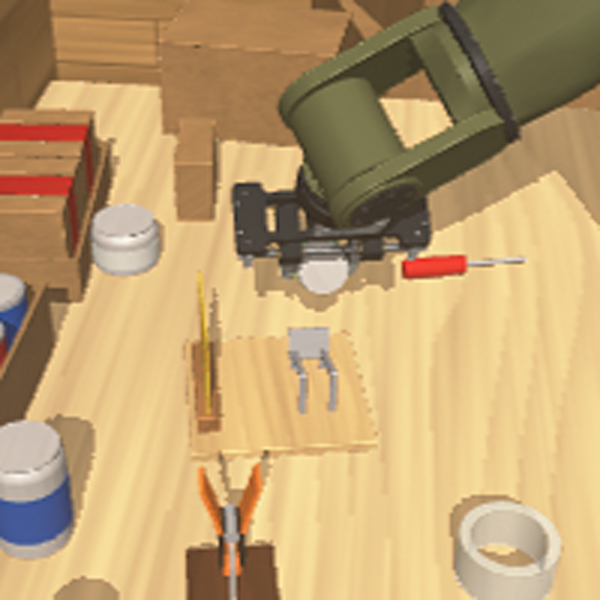

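The wrist view shows the can end-on at (323,248), the cradle rods at (303,100) and (345,100) and the stop at (325,160). The side crop shows the same. From the end disc I'll fit the can's centre and axis, and check the stop and rods in the stand frame.

Run:
```python
from h import *
S=np.column_stack([xs,ys,zz]); 
s=manip.read_state(); M0=R.from_euler('xyz',s["eef_rot"]).as_matrix(); g=s["eef_pos"]-19*M0[:,2]; print("grasp",g.round(1))
for n,o in(("wrist2",(323,248)),("side2",None)):
    z=np.load(n+".npz");p=z["p"];P=z["P"]; D=(P-g)@S
    w=R.from_rotvec(np.radians([20,0,0])).apply(np.array([0,1,0])) # expected can axis in stand frame
    h=D@w; lat=np.linalg.norm(D-h[...,None]*w,axis=-1)
    m=(abs(h-40)<10)&(lat<30)
    sat=cv2.cvtColor(p,cv2.COLOR_RGB2HSV)[...,1]; m&=(sat<60)
    Q=D[m]; c=np.median(Q,0); u,sv,vt=np.linalg.svd(Q-Q.mean(0),full_matrices=False)
    nrm=vt[2]*np.sign(vt[2]@w); Q2=np.column_stack([(Q-c)@vt[0],(Q-c)@vt[1]]).astype(np.float32)
    (cx,cy),r=cv2.minEnclosingCircle(Q2); cen=c+cx*vt[0]+cy*vt[1]
    print(n,len(Q),"disc c",cen.round(1),"r",round(r,1),"axis",nrm.round(3),"h",np.percentile(h[m],[5,50,95]).round(1),"can centre off",(cen-40*w).round(1))
    E=(P-np.array([518,24.7,0]))@S
    for a,b in((-60,-35),(-25,0),(0,25),(25,45)):
        q=E[(abs(E[...,0]+40)<26)&(E[...,1]>a)&(E[...,1]<b)&(E[...,2]>24)&(E[...,2]<80)]
        if len(q): print("  y",a,b,len(q),"x",np.percentile(q[:,0],[2,50,98]).round(1),"y",np.percentile(q[:,1],[2,98]).round(1),"z",np.percentile(q[:,2],[2,50,98]).round(1))
    b=E[(abs(E[...,0])<130)&(abs(E[...,1])<130)&(abs(E[...,2]-12)<3.0)]; 
    k=E[(abs(E[...,0]-75)<20)&(abs(E[...,1])<80)&(E[...,2]>60)&(E[...,2]<135)]
    print("  card x by y:",[np.median(k[(k[:,1]>a)&(k[:,1]<a+30),0]).round(1) for a in(-60,-30,0,30) if ((k[:,1]>a)&(k[:,1]<a+30)).any()],"y",np.percentile(k[:,1],[1,99]).round(1),"ztop",np.percentile(k[:,2],99).round(1))
```

```text
grasp [479.8  15.4 172.8]
wrist2 9210 disc c [-0.  35.2 19.5] r 28.5 axis [-0.001  0.933  0.359] h [38.6 39.7 40.8] can centre off [-0.  -2.4  5.8]
  y -60 -35 1146 x [-58.9 -37.7 -16.8] y [-46.  -35.2] z [39.3 51.5 60.8]
  y -25 0 313 x [-57.5 -49.9 -18.5] y [-24.4  -0.5] z [39.8 45.3 50.2]
  y 0 25 428 x [-57.3 -25.9 -18.5] y [ 0.7 24.7] z [49.  54.5 59.3]
  y 25 45 897 x [-57.4 -50.  -18.6] y [25.9 40.8] z [25.4 56.1 63.6]
  card x by y: [np.float64(75.6), np.float64(75.6), np.float64(75.5), np.float64(75.6)] y [-61.7  56.2] ztop 128.2
side2 185 disc c [-1.3 37.1 17.9] r 24.9 axis [0.032 0.936 0.349] h [36.4 41.3 43.9] can centre off [-1.3 -0.5  4.2]
  y -60 -35 78 x [-61.  -40.7 -18.2] y [-43.7 -35.4] z [35.7 53.5 62.8]
  y -25 0 12 x [-56.6 -39.  -20.4] y [-21.7  -0.7] z [40.2 46.1 50.6]
  y 0 25 14 x [-56.8 -26.8 -20.8] y [ 1.  21.1] z [49.7 55.  58.4]
  y 25 45 64 x [-59.7 -52.5 -21.3] y [28.3 44. ] z [25.1 49.7 64.1]
  card x by y: [np.float64(75.3), np.float64(76.3), np.float64(75.4), np.float64(74.9)] y [-56.2  60.8] ztop 130.9
```

Run:
```python
from h import *
S=np.column_stack([xs,ys,zz]); s=manip.read_state(); M0=R.from_euler('xyz',s["eef_rot"]).as_matrix(); g=s["eef_pos"]-19*M0[:,2]
z=np.load("wrist2.npz");P=z["P"]; D=(P-g)@S
w=R.from_rotvec(np.radians([20,0,0])).apply([0,1,0]); n=R.from_rotvec(np.radians([20,0,0])).apply([0,0,1])
h=D@w; k=D@n; X=D[...,0]
m=(abs(h-40)<3)&(np.hypot(X,k)<34)
for lo in(-15,-10,-5,0,5,10,15,20,25):
    q=X[m&(abs(k-lo)<1)]; print(lo,len(q),np.percentile(q,[1,99]).round(1) if len(q) else 0)
q=k[m&(abs(X)<3)];print("top",np.percentile(q,[1,99]).round(1))
off=4
for d in(30,10,0): print(d); go(np.array([518,24.7,0])+S@(np.array([-38.3,0.5,72])+n*(d-off)),tool(-35))
```

```text
-15 285 [-16.2  16. ]
-10 372 [-19.7  20.6]
-5 432 [-22.   22.4]
0 481 [-23.3  23.4]
5 495 [-23.   23.3]
10 472 [-22.1  22. ]
15 467 [-29.   29.2]
20 417 [-26.4  27.1]
25 164 [-8.3  8.4]
top [-21.   25.7]
30
tcp [484.5  -2.1  80.9] shift m [ 0.0025 -0.0069 -0.0763] turn deg [0.01 0.09 0.04]
10
tcp [483.1   4.6  62.1] shift m [ 0.0011 -0.0002 -0.0951] turn deg [0.01 0.09 0.04]
0
tcp [482.4   7.9  52.7] shift m [ 0.0003  0.0032 -0.1045] turn deg [0.01 0.09 0.04]
```

Emit:
{"method": "jog_arm", "body": {"plan": [0.002,-0.005,-0.03,0,0,0,0.0025,-0.008,-0.06,0,0,0,0.0025,-0.008,-0.074,0,0,0,0.002,-0.005,-0.083,0,0,0,0.0015,-0.0025,-0.089,0,0,0,0.001,-0.001,-0.0935,0,0,0,0.001,-0.001,-0.0935,0,0,0,0.001,-0.001,-0.0935,0,0,0,0.001,-0.001,-0.0935,0,0,0,0.001,-0.001,-0.0935,0,0,0]}}

```text
clock: 6.6
eef_pos: [483.0, 4.4, 63.3]
eef_rot: [3.141, 0.612, 1.781]
wrist_force: [0.8, 0.1, -1.2]
finger_gap: 51.1
finger_force: 30.0
```

Run:
```python
from h import *
S=np.column_stack([xs,ys,zz]); n=R.from_rotvec(np.radians([20,0,0])).apply([0,0,1])
s=manip.read_state(); print(s["clock"],s["eef_pos"],s["wrist_force"])
go(np.array([518,24.7,0])+S@(np.array([-38.3,0.5,72])+n*(-2.3)),tool(-35))
p,P=cloud("wrist"); cv2.imwrite("pics/w3.png",p[...,::-1])
```

```text
6.6 [483.01836802   4.39422467  63.31695446] [ 0.80949942  0.08224414 -1.23516703]
tcp [482.5   7.3  54.3] shift m [-0.0005  0.0029 -0.009 ] turn deg [ 0.04  0.05 -0.05]
```

View pics/w3.png

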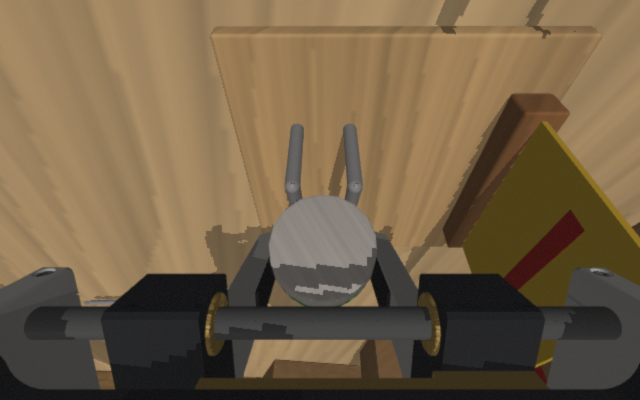

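The can at (323,250) is centred between the rod bends at (291,188) and (355,188). I'll lower it along the rods' normal and watch the force.

Emit:
{"method": "jog_arm", "body": {"plan": [-0.0001,0.0007,-0.002,0,0,0,-0.0002,0.0014,-0.004,0,0,0,-0.0003,0.002,-0.006,0,0,0,-0.0004,0.0024,-0.007,0,0,0,-0.0004,0.0024,-0.007,0,0,0,-0.0004,0.0024,-0.007,0,0,0]}}

```text
clock: 7.25
eef_pos: [482.8, 6.7, 56.3]
eef_rot: [3.141, 0.612, 1.781]
wrist_force: [2.8, -3.2, 2.4]
finger_gap: 51.0
finger_force: 30.0
```

Emit:
{"method": "jog_arm", "body": {"plan": [0,0.0003,-0.001,0,0,0,-0.0001,0.0006,-0.0018,0,0,0,-0.0001,0.0006,-0.0018,0,0,0,-0.0001,0.0006,-0.0018,0,0,0]}}

```text
clock: 7.65
eef_pos: [483.2, 6.8, 55.9]
eef_rot: [3.139, 0.614, 1.78]
wrist_force: [-2.4, -5.7, 20.2]
finger_gap: 51.0
finger_force: 30.0
```

Emit:
{"method": "jog_arm", "body": {"plan": [0.0001,-0.0003,0.0007,0,0,0,0.0002,-0.0012,0.0004,0,0,0,0.0005,-0.0021,0,0,0,0,0.0005,-0.0021,0,0,0,0,0.0005,-0.0021,0,0,0,0]}}

```text
clock: 8.15
eef_pos: [483.6, 5.3, 55.4]
eef_rot: [3.139, 0.613, 1.78]
wrist_force: [-1.7, 0.3, 15.4]
finger_gap: 50.8
finger_force: 30.0
```

Emit:
{"method": "jog_arm", "body": {"plan": [0.0002,-0.0008,0.0002,0,0,0,0.0003,-0.0016,0,0,0,0,0.0003,-0.0016,0,0,0,0,0.0003,-0.0016,0,0,0,0]}}

```text
clock: 8.55
eef_pos: [483.9, 3.9, 54.9]
eef_rot: [3.139, 0.612, 1.78]
wrist_force: [2.2, 1.0, 9.4]
finger_gap: 51.3
finger_force: 30.0
```

Emit:
{"method": "jog_arm", "body": {"plan": [0.0002,-0.001,-0.0002,0,0,0,0.0004,-0.0019,-0.0004,0,0,0,0.0004,-0.0019,-0.0004,0,0,0,0.0004,-0.0019,-0.0004,0,0,0]}}

```text
clock: 8.95
eef_pos: [484.1, 2.8, 54.5]
eef_rot: [3.139, 0.611, 1.78]
wrist_force: [-3.7, 9.4, 12.7]
finger_gap: 50.6
finger_force: 30.0
```

Emit:
{"method": "jog_arm", "body": {"plan": [-0.0001,0.0005,0.0007,0,0,0,-0.0001,0.0005,0.0007,0,0,0], "force": 8}}

```text
clock: 9.15
eef_pos: [483.8, 2.6, 54.6]
eef_rot: [3.14, 0.612, 1.781]
wrist_force: [2.5, 3.4, 2.3]
finger_gap: 51.1
finger_force: 8.0
```

Emit:
{"method": "jog_arm", "body": {"plan": [0,0,0,0,0,0,0,0,0,0,0,0,0,0,0,0,0,0,0,0,0,0,0,0,0,0,0,0,0,0,0,0,0,0,0,0], "claw": 0.084}}

```text
clock: 9.75
eef_pos: [483.4, 2.3, 54.4]
eef_rot: [3.142, 0.612, 1.781]
wrist_force: [0.6, -0.5, -0.0]
finger_gap: 83.7
finger_force: 0.0
```

Run:
```python
from h import *
S=np.column_stack([xs,ys,zz])
for nme in("wrist","side"):
    p,P=cloud(nme); cv2.imwrite(f"pics/{nme}4.png",p[...,::-1])
    D=(P-np.array([518,24.7,0]))@S-[-38.3,0,72]
    w=R.from_rotvec(np.radians([20,0,0])).apply([0,1,0]); n=R.from_rotvec(np.radians([20,0,0])).apply([0,0,1])
    h=D@w;k=D@n;X=D[...,0]; m=(abs(h-40)<6)&(np.hypot(X,k)<26)
    print(nme,m.sum(),np.percentile(h[m],[5,50,95]).round(1),np.percentile(k[m],[2,98]).round(1),np.percentile(X[m],[2,98]).round(1))
print(manip.read_state()["finger_gap"])
```

```text
wrist 9122 [34.9 35.9 37. ] [-19.6  23.2] [-20.7  21.8]
side 148 [35.1 37.8 41.8] [-19.3  23.2] [-23.1  20. ]
83.74454699129377
```

Emit:
{"method": "jog_arm", "body": {"plan": [-0.002,0.01,0.014,0,0,0,-0.006,0.027,0.039,0,0,0,-0.01,0.047,0.069,0,0,0,-0.014,0.067,0.098,0,0,0,-0.014,0.067,0.14,0,0,0,-0.014,0.067,0.18,5,1.1,0,-0.005,0.1,0.21,12,2.5,-0.1,0.005,0.14,0.21,19,4.0,-0.2,0.015,0.18,0.21,26,5.5,-0.3,0.025,0.22,0.21,34.2,7.3,-0.4,0.035,0.26,0.21,34.2,7.3,-0.5,0.044,0.3,0.2,34.2,7.3,-0.5,0.044,0.3,0.19,34.2,7.3,-0.5,0.044,0.3,0.19,34.2,7.3,-0.5,0.044,0.3,0.19,34.2,7.3,-0.5,0.044,0.3,0.19,34.2,7.3,-0.5], "claw": 0.094}}

```text
clock: 11.45
eef_pos: [527.6, 301.5, 245.4]
eef_rot: [-3.14, 0.001, 1.772]
wrist_force: [0.7, 0.0, 0.4]
finger_gap: 94.0
finger_force: 0.0
```

Run:
```python
from h import *
camera("wrist");p,P=cloud("wrist"); s=manip.read_state();print(s["clock"],s["eef_pos"],s["eef_rot"]);cv2.imwrite("pics/w5.png",p[...,::-1])
hsv=cv2.cvtColor(p,cv2.COLOR_RGB2HSV)
near=(abs(P[...,0]-528)<70)&(abs(P[...,1]-303)<60)
def rep(n,m):
    Q=P[m]; r=cv2.minAreaRect(Q[:,:2].astype(np.float32)); print(n,len(Q),np.round(r[0],1),np.round(r[1],1),round(r[2],1),np.percentile(Q,[2,98],axis=0).round(1)[:,2])
rep("tails",near&(P[...,2]>100)&(P[...,2]<155)); rep("tips",near&(P[...,2]>138)&(P[...,2]<155)); rep("block",near&(P[...,2]>17)&(P[...,2]<23))
go([527.5,303,135],tool(0,11.5))
# can
p,P=cloud("side");S=np.column_stack([xs,ys,zz]);D=(P-np.array([518,24.7,0]))@S-[-38.3,0,72]
m=(np.linalg.norm(D,axis=-1)<55)&(D[...,2]>-20)&(np.abs(D[...,0])<30);print("can",m.sum(),np.percentile(D[m],[2,50,98],axis=0).round(1))
```

```text
11.55 [527.64082935 301.64486632 245.3906901 ] [-3.14037076e+00  1.15273901e-03  1.77189393e+00]
tails 1188 [529.9 301. ] [50.7 30.5] 11.1 [101.8 145.7]
tips 421 [529.9 301.1] [50.7 30.4] 11.1 [138.6 146.1]
block 2297 [529.5 303.8] [79.6 89.9] 11.2 [17.7 21.4]
tcp [527.5 303.  116. ] shift m [-1.000e-04  1.400e-03 -1.294e-01] turn deg [ 0.08 -0.06 -0.02]
can 202 [[-23.1 -37.7 -17. ]
 [ -7.4  32.9  15.5]
 [ 23.7  43.4  35.7]]
```

View pics/w5.png

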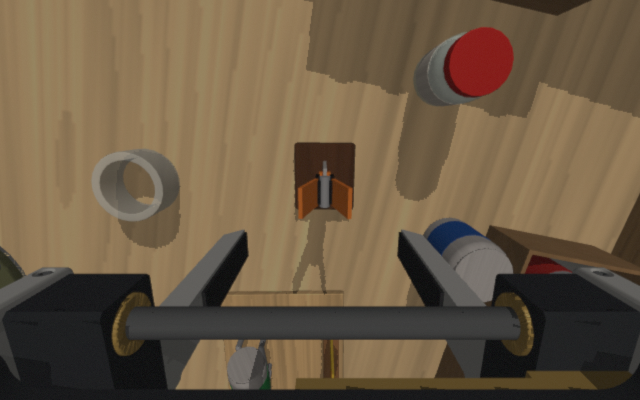

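The clip is at (325,197), centred between the fingers, and the can lies in the cradle at (250,365). I'll go down astride the tails and squeeze.

Emit:
{"method": "jog_arm", "body": {"plan": [0.0018,0.0003,-0.03,0,0,-0.3,0.0018,0.0003,-0.06,0,0,-0.3,0.0018,0.0003,-0.09,0,0,-0.3,0.0018,0.0003,-0.115,0,0,-0.3,0.0018,0.0003,-0.131,0,0,-0.3,0.0018,0.0003,-0.131,0,0,-0.3,0.0018,0.0003,-0.131,0,0,-0.3,0.0018,0.0003,-0.131,0,0,-0.3]}}

```text
clock: 12.4
eef_pos: [529.8, 302.7, 114.9]
eef_rot: [-3.141, 0.001, 1.767]
wrist_force: [-0.7, 0.8, -0.5]
finger_gap: 93.8
finger_force: 0.0
```

Emit:
{"method": "jog_arm", "body": {"plan": [0,0,0,0,0,0,0,0,0,0,0,0,0,0,0,0,0,0,0,0,0,0,0,0,0,0,0,0,0,0,0,0,0,0,0,0,0,0,0,0,0,0,0,0,0,0,0,0,0,0,0,0,0,0,0,0,0,0,0,0,0,0,0,0,0,0,0,0,0,0,0,0,0,0,0,0,0,0], "claw": 0.015, "force": 25}}

```text
clock: 13.7
eef_pos: [530.1, 303.1, 115.6]
eef_rot: [3.141, 0.0, 1.768]
wrist_force: [-2.4, -1.1, 15.7]
finger_gap: 22.6
finger_force: 25.0
```

Run:
```python
from h import *
p,P=cloud("wrist"); cv2.imwrite("pics/w6.png",np.vstack([p[150:400,170:470]]).repeat(2,0).repeat(2,1)[...,::-1])
s=manip.read_state();print(s["eef_pos"],s["finger_gap"],s["wrist_force"],s["moment"])
```

```text
[530.07104303 303.06882764 115.62614077] 22.790301501887427 [-2.95018499 -1.01965041 15.24217961] [-0.25604568  0.55692726 -0.07441483]
```

View pics/w6.png

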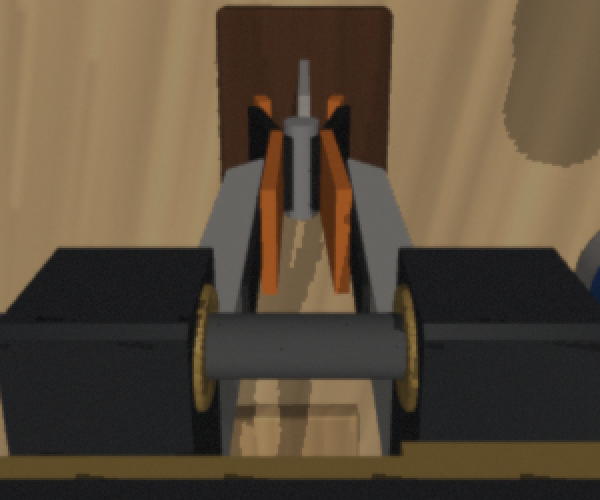

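The clip is squeezed to a 22.7 mm gap with the tails near parallel, at (270,210) and (335,210), and the jaws open around the strip at (304,90). I'll lift it straight up.

Emit:
{"method": "jog_arm", "body": {"plan": [0,0,0.005,0,0,0,0,0,0.012,0,0,0,0,0,0.022,0,0,0,0,0,0.034,0,0,0,0,0,0.046,0,0,0,0,0,0.06,0,0,0,0,0,0.08,0,0,0,0,0,0.11,0,0,0,0,0,0.14,0,0,0,0,0,0.15,0,0,0,0,0,0.15,0,0,0,0,0,0.15,0,0,0,0,0,0.15,0,0,0]}}

```text
clock: 15.05
eef_pos: [528.9, 302.4, 261.7]
eef_rot: [-3.137, 0.002, 1.768]
wrist_force: [0.7, -0.4, -0.7]
finger_gap: 22.7
finger_force: 25.0
```

Run:
```python
from h import *
s=manip.read_state();print(s["clock"],s["eef_pos"],s["eef_rot"],s["finger_gap"],s["wrist_force"])
t=s["eef_pos"]
for n in("side","top","wrist"):
    p,P=cloud(n);np.savez(n+"7",p=p,P=P)
    hsv=cv2.cvtColor(p,cv2.COLOR_RGB2HSV); o=cv2.inRange(hsv,(4,150,60),(16,255,255))>0
    a=np.radians(11.2);S=np.array([[np.cos(a),-np.sin(a),0],[np.sin(a),np.cos(a),0],[0,0,1]]);D=(P-t)@S
    near=(np.abs(D[...,0])<40)&(np.abs(D[...,1])<30)&(D[...,2]<40)&(D[...,2]>-90)
    for nm,m in(("orange",near&o),("below tcp",near&(D[...,2]<-5))):
        if m.sum()>3:
            v,u=np.nonzero(m); print(n,nm,m.sum(),np.percentile(D[m],[2,50,98],axis=0).round(1).tolist(),u.min(),u.max(),v.min(),v.max())
p=np.load("side7.npz")["p"]; cv2.imwrite("pics/s7.png",cv2.resize(p[180:300,240:400,::-1],(800,600),interpolation=cv2.INTER_CUBIC))
```

```text
15.05 [528.88375086 302.38516592 261.70709712] [-3.13658718e+00  2.13859341e-03  1.76755230e+00] 22.669755262225582 [ 0.6845467  -0.36162279 -0.65027561]
side orange 151 [[-19.2, -12.2, -65.2], [-8.2, 13.1, 1.8], [13.5, 16.9, 35.4]] 300 315 206 248
side below tcp 231 [[-23.6, -13.0, -64.6], [-2.8, 11.0, -29.1], [15.2, 16.9, -8.4]] 299 316 221 248
top orange 7 [[-20.4, -14.7, -62.9], [9.1, -13.7, -56.6], [12.3, -13.2, -54.5]] 214 217 182 194
top below tcp 25 [[-21.4, -17.0, -65.5], [2.6, -14.5, -46.3], [14.8, -8.5, -10.4]] 211 217 181 195
wrist orange 1853 [[-16.0, -15.4, -60.3], [6.1, 5.5, 29.3], [11.9, 13.5, 34.8]] 297 345 198 297
wrist below tcp 1740 [[-21.7, -17.3, -60.7], [-1.5, 5.3, -17.4], [16.3, 15.0, -6.8]] 294 345 198 264
```

View pics/s7.png

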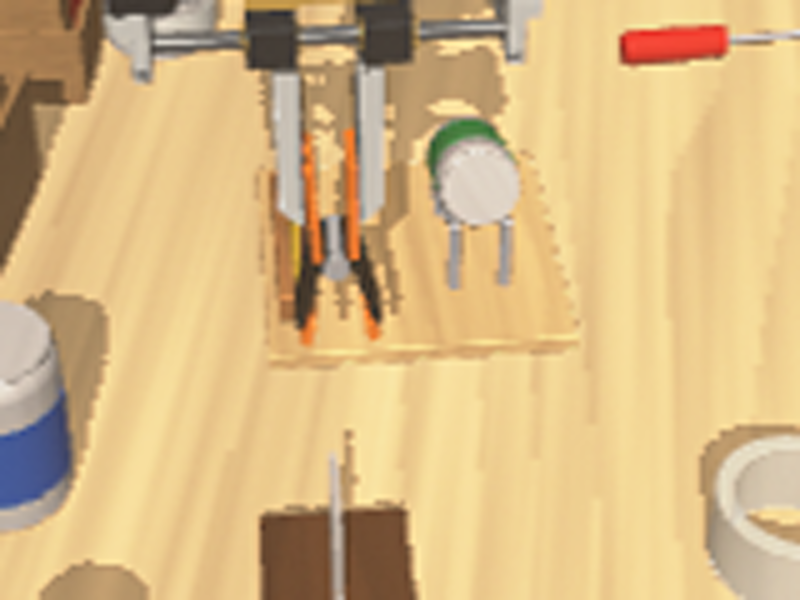

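The clip is held with jaws spread at (305,335) and (372,335), off the rack, and the can is in the cradle at (478,180). I'll carry the clip over the card.

Emit:
{"method": "jog_arm", "body": {"plan": [0.002,-0.01,0,0,0,0,0.008,-0.03,0,0,0,0.1,0.014,-0.055,0,0,0,0.2,0.02,-0.08,0,0,0,0.3,0.026,-0.105,0,0,0,0.4,0.032,-0.13,0,0,0,0.5,0.038,-0.155,0,0,0,0.6,0.045,-0.18,0,0,0,0.7,0.051,-0.205,0,0,0,0.7,0.057,-0.23,0,0,0,0.7,0.062,-0.25,0,0,0,0.7,0.065,-0.26,0,0,0,0.7,0.0655,-0.263,0,0,0,0.7,0.0655,-0.263,0,0,0,0.7,0.0655,-0.263,0,0,0,0.7,0.0655,-0.263,0,0,0,0.7]}}

```text
clock: 16.8
eef_pos: [594.6, 40.4, 263.5]
eef_rot: [-3.139, 0.001, 1.781]
wrist_force: [0.2, -0.2, -1.0]
finger_gap: 22.7
finger_force: 25.0
```

```bash
cat > m.py <<'E'
from h import *
s=manip.read_state();print(s["clock"],s["eef_pos"],s["eef_rot"],s["finger_gap"],s["wrist_force"])
t=s["eef_pos"];S=np.column_stack([xs,ys,zz])
for n in("side","wrist"):
    p,P=cloud(n);np.savez(n+"8",p=p,P=P)
    o=cv2.inRange(cv2.cvtColor(p,cv2.COLOR_RGB2HSV),(4,150,60),(16,255,255))>0
    D=(P-t)@S; near=(np.abs(D[...,0])<40)&(np.abs(D[...,1])<30)
    for a,b in((-70,-58),(-58,-45),(5,20),(20,36)):
        q=D[near&(D[...,2]>a)&(D[...,2]<b)&(o if a>0 else True)]
        l,r=q[q[:,0]<-2],q[q[:,0]>=-2]
        if len(l) and len(r): print(n,a,b,len(q),"L",np.percentile(l[:,0],[2,98]).round(1),"R",np.percentile(r[:,0],[2,98]).round(1),"zmin",q[:,2].min().round(1))
    yel=cv2.inRange(cv2.cvtColor(p,cv2.COLOR_RGB2HSV),(20,100,40),(35,255,255))>0
    k=D[yel&(np.abs(P[...,2]-115)<16)&(np.abs(D[...,0])<30)&(np.abs(D[...,1])<70)]
    if len(k)>3: print(n,"card",len(k),"x",np.percentile(k[:,0],[2,50,98]).round(1),"y",np.percentile(k[:,1],[2,98]).round(1),"ztop",(np.percentile(k[:,2],98)+t[2]).round(1))
E
python3 m.py
```

```text
16.8 [594.62430812  40.35986337 263.50289179] [-3.13919577e+00  1.38622344e-03  1.78072578e+00] 22.678121406491485 [ 0.20954959 -0.20359093 -0.95257205]
side -70 -58 17 L [-20.9 -16.2] R [ 7.4 15.9] zmin -67.9
side -58 -45 27 L [-25.1 -18.1] R [ 7.4 13.7] zmin -58.0
side 5 20 15 L [-11.1  -9.5] R [4.7 8.4] zmin 6.0
side 20 36 29 L [-12.9  -9.5] R [ 5.3 10.3] zmin 20.9
side card 33 x [-4.6 -3.2 -1.8] y [-56.7  59.8] ztop 130.8
wrist -70 -58 121 L [-23.1 -14. ] R [ 9.2 18.2] zmin -67.2
wrist -58 -45 221 L [-22.9 -15.2] R [11.2 17.4] zmin -58.0
wrist 5 20 302 L [-11.4  -7.4] R [ 6.4 10.7] zmin 5.2
wrist 20 36 1097 L [-11.3  -7.4] R [ 7.2 11.7] zmin 20.0
wrist card 144 x [-1.8 -0.7  0.4] y [-13.5  56.6] ztop 129.5
```

Emit:
{"method": "jog_arm", "body": {"plan": [0.001,0.0002,-0.02,0,0,0,0.001,0.0002,-0.04,0,0,0,0.001,0.0002,-0.052,0,0,0,0.001,0.0002,-0.062,0,0,0,0.001,0.0002,-0.072,0,0,0,0.001,0.0002,-0.08,0,0,0,0.001,0.0002,-0.087,0,0,0,0.001,0.0002,-0.092,0,0,0,0.001,0.0002,-0.092,0,0,0,0.001,0.0002,-0.092,0,0,0,0.001,0.0002,-0.092,0,0,0,0.001,0.0002,-0.092,0,0,0,0.001,0.0002,-0.092,0,0,0]}}

```text
clock: 18.2
eef_pos: [595.8, 39.8, 171.7]
eef_rot: [-3.139, 0.002, 1.78]
wrist_force: [-1.0, 0.4, -0.3]
finger_gap: 23.0
finger_force: 25.0
```

```bash
python3 m.py
python3 - <<'E'
from h import *
a=np.load("side8.npz")["p"][130:250,260:380,::-1]; b=np.load("wrist8.npz")["p"][150:350,220:420,::-1]
cv2.imwrite("pics/f9.png",np.hstack([cv2.resize(a,(400,400),interpolation=cv2.INTER_CUBIC),cv2.resize(b,(400,400),interpolation=cv2.INTER_CUBIC)]))
E
```

```text
18.2 [595.82851327  39.79054374 171.65173748] [-3.13948603e+00  1.50350636e-03  1.77977456e+00] 22.954056275226623 [-1.01631235  0.35246238 -0.25920775]
side -70 -58 17 L [-23.5  -4.9] R [ 7.1 15.8] zmin -66.4
side -58 -45 26 L [-25.1  -2.7] R [ 7.4 15.6] zmin -57.9
side 5 20 11 L [-10.   -9.7] R [4.9 8. ] zmin 5.2
side 20 36 24 L [-11.9 -10.1] R [ 6.2 10. ] zmin 20.7
side card 21 x [-5.8 -3.7 -2.8] y [-2.6 62.4] ztop 130.0
wrist -70 -58 121 L [-23.1 -14. ] R [ 9.2 18.1] zmin -67.8
wrist -58 -45 220 L [-22.9 -15.9] R [11.  17.4] zmin -58.0
wrist 5 20 293 L [-11.4  -7.4] R [ 6.4 10.6] zmin 5.3
wrist 20 36 1101 L [-11.3  -7.4] R [ 7.2 11.6] zmin 20.0
wrist card 380 x [-3.4 -2.  -0.6] y [-60.9  57.4] ztop 129.1
```

View pics/f9.png

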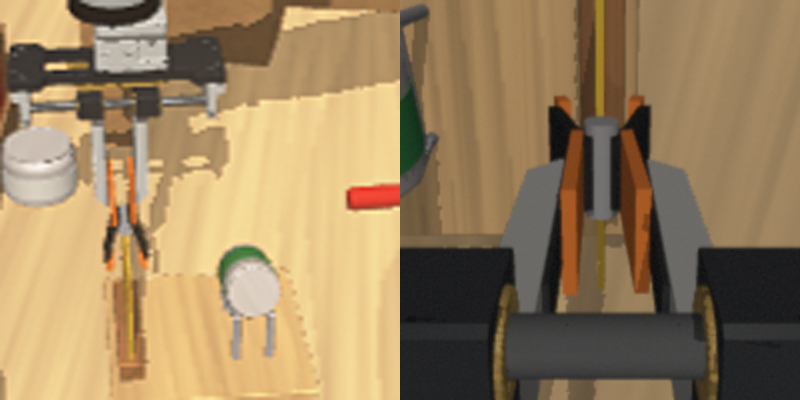

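The left half of the picture shows the jaws at (112,262) and (143,262) down either side of the card. The right half shows the card at (600,100) midway between the tips at (565,105) and (637,105). The can lies in the cradle at (250,285) and the wrist force is about zero, so I'll hand in.

```bash
python3 -c "
from cell import manip
print(manip.sign_off())"
```

```text
the job is handed in; nothing more can be done
None
```

Job handed in at about 18 s of the 51 s allowed: the green can lies released in the cradle against the stop, and the arm is holding the clip wide open astride the yellow card, clear of it on both sides.

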